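# Nest the angle offcut in the cradle

### The job

Nest the loose long-legged metal angle (the larger of the two pieces that are not in the cradle) into the angle that lies in the leaning V cradle, ready for clamping: its heel fully down in the V, long leg flat against the steeper leg and short leg flat on the other, ends about flush. Lay it in gently rather than dropping it, leave the lower angle seated in the cradle, and do not disturb the things lying about.

Things in the scene. Friction and masses are not known exactly. Their poses are not given: they have to be found in the camera images.
- loose_angle: Grey aluminium L section, 140 mm long, legs 100 and 50 mm (outside), 8 mm thick, 0.3 to 0.6 kg. Origin: outer heel edge, mid length. y along the length; z up the long leg, which fills x = 0..8 mm; x along the short leg, which fills z = 0..8 mm. Starts on the table: short leg flat, pointing roughly to the robot's right, long leg upright, free on both sides.
- lower_angle: Loose steel L section, 140 mm long, legs 50 mm, 8 mm thick, 0.8 kg, in the cradle, V open upward. Origin: outer heel edge, mid length. y along it; z up the steeper leg, leaning 35 deg from vertical to the left; x up the flatter leg, to the right. Nested, the loose angle has parallel axes and its origin at (8, 0, 8) mm here; its long leg then stands 58 mm past the edge of the steeper leg.
- cradle: Fixed stand: grey foot plate 96 x 150 x 8 mm, two dark steel V saddles 22 mm wide at y = -45 and 45 mm, arms 44 mm long (shorter than the lower angle's legs). Origin: centre of its underside on the table; x roughly to the robot's right across the V, y along the V, z up. The bottom line of the V is at x = 0, z = 42 mm; the V leans 35 deg toward -x.
- short_offcut: Bystander: short equal grey metal angle, 70 mm long, legs 40 mm, 6 mm thick; origin on its heel edge at mid length.
- marker_pen: Bystander: marker, 132 mm long, 17 mm high, lying on the table.
- brush: Bystander: parts brush, 196 mm long, 12 mm high, lying on the table.
- bearing_near: Bystander: bearing cone, 50 mm across, 18 mm high.
- ring_near: Bystander: bearing ring, 48 mm across, 12 mm high.

How it is judged (in metres and radians):
At the end, for the whole second after the job is handed in: Loose angle in the lower one: heel within 4 mm of fully down in the V, long leg parallel to the steeper leg within 0.08 rad, lengths parallel within 0.06 rad, ends flush within 12 mm; lower angle seated in the cradle (5 mm across, 30 mm along); both released, at rest (x of loose_angle in the frame of lower_angle between 0.0045 and 0.0125 m and z of loose_angle in the frame of lower_angle between 0.0045 and 0.0125 m and y of loose_angle in the frame of lower_angle between -0.012 and 0.012 m and angle between the z axis of loose_angle and the z axis of lower_angle, either way round below 0.08 rad and angle between the y axis of loose_angle and the y axis of lower_angle, either way round below 0.06 rad and x of lower_angle in the frame of cradle between -0.005 and 0.005 m and z of lower_angle in the frame of cradle between 0.037 and 0.048 m and y of lower_angle in the frame of cradle between -0.03 and 0.03 m and angle between the y axis of lower_angle and the y axis of cradle, either way round below 0.06 rad and linear speed of each of lower_angle, loose_angle below 0.02 m/s); the robot touches nothing.
It fails at once if the loose angle is dropped (falls unheld faster than 0.3 m/s) near the lower angle (distance between loose_angle and lower_angle below 0.1 m and contact force between the fingers and loose_angle below 0.1 N and linear speed of loose_angle above 0.3 m/s).
It fails at once if the lower angle is lifted or knocked out of its place by more than 40 mm (distance of lower_angle from where it was at the start of the episode above 0.04 m).
It fails at once if a bystander (short offcut, marker, brush, near bearing or near ring) is moved by more than 30 mm (distance of any of short_offcut, marker_pen, brush, bearing_near, ring_near from where it was at the start of the episode above 0.03 m).
It also fails if it takes over 42 s, if anything falls off the work surface, if the arm or the gripper's body presses on something with over 40 N, if the wrist force passes 120 N, or if a joint passes its speed limit or range.

### The arm

A 6-joint arm with a two-finger parallel gripper is mounted at the origin on a cart in front of the work surface, level with it; the furniture and walls round the work are solid. World frame = base frame: x ahead of the robot, y to its left, z up, the work surface at z = 0. Lengths are in mm, angles in degrees, forces in N, time in s.
With the tool pointing down it reaches from about 375 to 925 mm from the base axis. Payload 5.7 kg.
Tool frame: the origin (TCP) lies between the finger pads; the fingertips stand 17 mm ahead of it and the grasp point (between the pads) lies 2 mm behind it (tips_ahead is the z of the fingertips in the tool frame, in mm); z points along the fingers, y is the line along which they close (so a half turn about z gives the same grasp; the last joint's range is limited). The gripper opens to 88 mm and grips with 3 to 60 N. Pads are 20 mm wide; open, the fingers measure 115 mm over their backs; the gripper's body (75 mm by 178 mm) begins 61 mm behind the grasp point.
Start: joints at [64.796, 20.558, 86.54, -0, 72.909, -6.595], TCP at [191.462, 568.596, 203.123] pointing down, gripper open.
Joint ranges: [-170.27, 170.27], [-57.76, 135], [12.27, 136.19], [-55.21, 235.2], [11.17, 155.16], [-170.74, 170.74]. Speed limits (degrees/s): [136.94, 136.94, 180, 180, 180, 180].

### API

Orientations are given as [roll, pitch, yaw] about the fixed x, y, z axes, in that order (R = Rz(yaw) Ry(pitch) Rx(roll)).
In Python, from workcell import * gives the robot as it stands.
- The arm moves only by the tool arm_command, never from a script. Its argument "series" is a list that holds one entry, the list of rows, each a list of 5 numbers: the finger opening in mm, from 0 to 87.8, then the shift along the world's x, y, z scaled (see below), then the turn about the world's z scaled (see below). In form: [[[fingers, tx, ty, tz, twist], ...]]. A call has 1 to 5 rows; each row is the pose to reach, as a shift and turn from the pose commanded when the call began; what a row does not reach only later rows make up. The controller multiplies each number of a shift by 40 cm and each number of a turn by 90 degrees. A row lasts 1/8 s, in which the tool goes at most 62.5 mm and 10.7 degrees, less where a joint would pass 70% of its speed; a pose out of reach is approached as far as the arm can. A call with a number of a shift or a turn outside -1 to 1 is refused whole. A call with a gripper value outside its range is refused whole. The fingers move at their own pace and stop on an object; "grip_force" is the grip in N (left out, the last holds). Time passes only in rows, so rows that repeat a pose let the fingers close. It gives the time, the measured TCP pose, the force, the opening and the grip force at its end, in the units of the state.
- read_state(): the state, without advancing time (a new reading comes with each control period).
- camera(name): name is "scene" or "top"; returns a dict with "pixels" (420x560x3 uint8, red, green, blue), "depth" (420x560 float32, mm along the optical axis (not along the pixel's ray), 0 where there is no reading), "K" (3x3 intrinsics, pixels), "k1" (the pictures are not rectified: a ray, as slopes to the right and down, at radius r is drawn at 1 + k1 r^2 times it, then the intrinsics apply), "world_to_cam" (4x4, takes a point from world to camera coordinates). Camera axes: x right, y down, z forward; pixel columns grow to the right and rows downward; lengths in mm; the calibration is good to about 2 mm. A picture is of the moment at which its call begins.
- finish_job(): hands the job in; it is judged then, once.
The state is a dict: "time": time; "joint_positions": joint angles; "qvel": joint speeds; "joint_torque": joint torques, N m; "eef_pos": TCP position; "eef_rot": TCP orientation; "contact_force": force on the tool from outside, world axes, zero at the start; "torque": the same for the moment, N m; "grip_width": finger opening in mm; "gripper_force": force on a finger pad.
Only numpy, scipy, OpenCV 4.12 (cv2) and the standard library are available. Lean on these libraries where they do the work, as an engineer would, in place of code of your own. Each camera call takes 0.05 s, during which the arm holds its last target. There are 200 camera calls.

## Working session

There is one attempt and no reset: what is moved stays moved. The work goes in short steps, Python scripts to look and compute and a tool call to move; the robot and the scene stay as the last step left them, time stands still between calls to the robot, and variables do not carry over. Pictures are saved under pics/ and viewed, at most 10 in all, crops included, and the job is handed in when it is done.

Besides the shell and the picture viewer there is one more tool, called after ">>>" by a JSON object that holds its "op" and its "data". arm_command: Moves the arm, as the interface text tells. Shifts and turns lie within -1 to 1; 1 stands for 40 cm of shift or 90 degrees of turn. Its arguments: {"type":"object","properties":{"series":{"type":"array","items":{"type":"array","items":{"type":"array","items":{"type":"number"}}}},"grip_force":{"type":"number"}},"required":["series"]}

```bash
mkdir -p pics; ls
cat > h.py <<'E'
from workcell import *
import numpy as np, cv2
def snap(name):
    c=camera(name); np.savez(f'pics/{name}.npz',**{k:np.asarray(v) for k,v in c.items()}); return c
def load(name): return dict(np.load(f'pics/{name}.npz'))
def cloud(c):
    K=c['K'];v,u=np.mgrid[0:420,0:560].astype(float)
    k=np.array([float(c['k1']),0,0,0])
    s=cv2.undistortPoints(np.stack([u.ravel(),v.ravel()],1).reshape(-1,1,2),np.asarray(K,float),k).reshape(420,560,2)
    d=c['depth'].astype(float); P=np.dstack([s[...,0]*d,s[...,1]*d,d])
    M=np.linalg.inv(c['world_to_cam']); W=P@M[:3,:3].T+M[:3,3]; W[d==0]=np.nan; return W
E
python3 - <<'E'
from h import *
for n in('top','scene'):
    c=snap(n); cv2.imwrite(f'pics/{n}0.png',c['pixels'][...,::-1])
    print(n,np.linalg.inv(c['world_to_cam'])[:3].round(2).tolist())
E
```

```text
pics
top [[-0.03, -1.0, 0.04, 487.41], [-1.0, 0.03, -0.02, -130.86], [0.02, -0.04, -1.0, 1086.09]]
scene [[-0.82, -0.28, 0.5, 23.44], [-0.57, 0.39, -0.72, 592.39], [0.01, -0.87, -0.49, 566.04]]
```

View pics/top0.png

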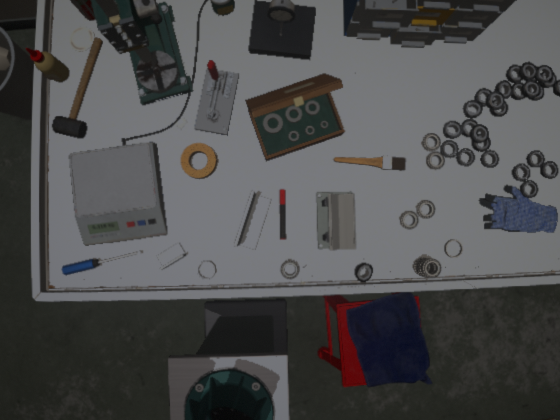

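View pics/scene0.png

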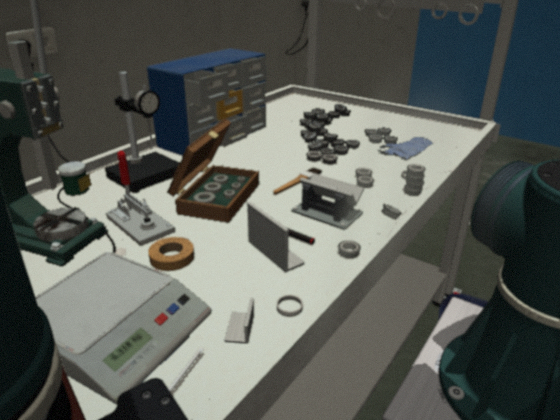

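Top view: the loose angle is at about (253,220), its long leg the bright edge-on strip at left. The pen is at (283,214), the cradle at (336,220), and the offcut at (172,256). The scene view agrees, with the loose angle at (270,235) and the cradle at (328,200).

Run:
```python
from h import *
c=load('top');W=cloud(c);S=cloud(load('scene'))
def fit(P,n):
    m=P.mean(0);u,s,vt=np.linalg.svd(P[:,:2]-m[:2],full_matrices=False);d=vt[0]*np.sign(vt[0][0]);t=(P[:,:2]-m[:2])@d
    print(n,len(P),'ctr',(m[:2]+d*(t.min()+t.max())/2).round(1),'z',P[:,2].mean().round(1),'len',np.ptp(t).round(1),'yaw',np.degrees(np.arctan2(d[1],d[0])).round(2), 'width',(4*s[1]/len(P)**.5).round(1))
print('table',np.nanmedian(W[235:250,330:400,2]))
A=W[180:255,228:278].reshape(-1,3);A=A[~np.isnan(A[:,0])]
fit(A[(A[:,2]>92)&(A[:,2]<110)],'loose top edge')
fit(A[(A[:,2]>5)&(A[:,2]<12)],'loose foot')
B=W[185:256,312:362]
print('cradle cols row215');print(B[30,:, :].round(0)[::2].tolist())
b=B.reshape(-1,3);b=b[~np.isnan(b[:,0])]
for lo,hi in((60,66),(66,72),(72,80),(80,92)):
    q=b[(b[:,2]>lo)&(b[:,2]<hi)]; 
    if len(q)>5: fit(q,f'cradle {lo}-{hi}')
big=cv2.resize(c['pixels'][175:265,220:370],None,fx=5,fy=5,interpolation=cv2.INTER_CUBIC)[...,::-1]
cv2.imwrite('pics/crop0.png',big)
s=S.reshape(-1,3);
o=(s[:,2]>92)&(s[:,2]<104)&(abs(s[:,1]+60)<140)&(s[:,0]>300)&(s[:,0]<600);fit(s[o],'scene loose top')
```

```text
table 0.6604138807800837
loose top edge 201 ctr [510.4 -62.1] z 99.0 len 138.6 yaw -19.39 width 9.7
loose foot 741 ctr [512.8 -89.1] z 7.7 len 162.0 yaw -19.51 width 51.9
cradle cols row215
[[516.0, -236.0, 0.0], [516.0, -242.0, 2.0], [516.0, -247.0, 1.0], [516.0, -252.0, 4.0], [516.0, -257.0, 6.0], [515.0, -262.0, 10.0], [515.0, -267.0, 10.0], [515.0, -273.0, 8.0], [515.0, -278.0, 12.0], [513.0, -272.0, 88.0], [513.0, -278.0, 81.0], [513.0, -284.0, 77.0], [513.0, -291.0, 63.0], [513.0, -297.0, 55.0], [513.0, -302.0, 56.0], [513.0, -307.0, 59.0], [512.0, -312.0, 58.0], [512.0, -315.0, 67.0], [512.0, -320.0, 68.0], [512.0, -325.0, 69.0], [511.0, -329.0, 76.0], [511.0, -334.0, 77.0], [513.0, -356.0, -6.0], [513.0, -360.0, 1.0], [513.0, -365.0, 2.0]]
cradle 60-66 277 ctr [ 496.1 -306.1] z 63.1 len 138.7 yaw 0.18 width 57.9
cradle 66-72 338 ctr [ 496.3 -311.4] z 69.0 len 140.3 yaw 2.5 width 77.7
cradle 72-80 332 ctr [ 497.3 -309.9] z 75.0 len 141.9 yaw -5.24 width 104.2
cradle 80-92 242 ctr [ 495.7 -274.1] z 84.2 len 138.1 yaw -0.5 width 19.9
scene loose top 266 ctr [513.1 -59.3] z 97.8 len 138.9 yaw -19.12 width 9.9
```

View pics/crop0.png

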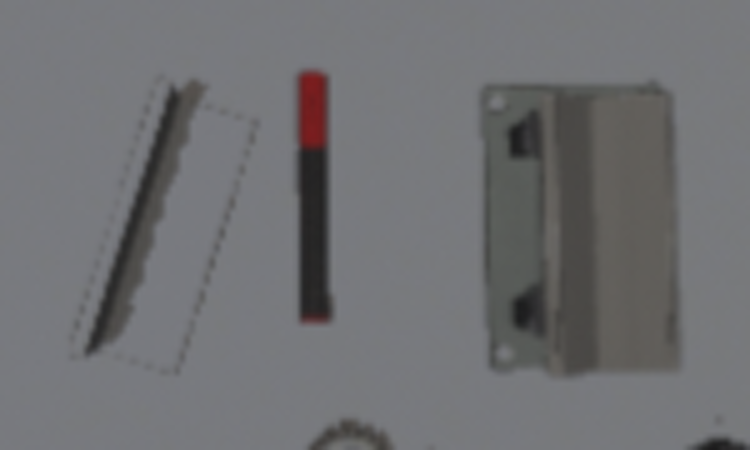

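Run:
```python
from h import *
from scipy.optimize import least_squares
for n in('top','scene'):
    W=cloud(load(n)).reshape(-1,3);W=W[~np.isnan(W[:,0])]
    P=W[(abs(W[:,0]-496)<72)&(W[:,1]<-255)&(W[:,1]>-345)&(W[:,2]>50)&(W[:,2]<95)]
    def res(p):
        x=P[:,0]-496;l=-(P[:,1]-p[0]-np.tan(p[1])*x) # right offset from C line
        l*=np.cos(p[1]);z=P[:,2]-p[2];a=np.radians(35)
        d1=-np.sin(a)*l+np.cos(a)*z; d2=np.cos(a)*l+np.sin(a)*z # dist above flat, right of steep
        return np.where(abs(d1)<abs(d2),d1,d2)
    r=least_squares(res,[-297,0,53],loss='soft_l1')
    t=P[:,0]; print(n,len(P),r.x[0],np.degrees(r.x[1]),r.x[2],'rms',np.median(abs(r.fun)),'x ends',np.percentile(t,[.5,99.5]))
s=read_state();print(s['eef_pos'],s['eef_rot'],s['time'])
```

```text
top 1553 -298.34104092582123 -0.12536640256895332 51.93517574070432 rms 1.1625978896741413 x ends [426.84147108 565.49715813]
scene 1141 -291.769284719954 0.12273121781483431 48.28589622951808 rms 1.6243909913410874 x ends [429.15280969 567.29447667]
[191.18520604 568.01263436 202.39637296] [-1.79903189e+02 -1.17531148e-02  1.61388724e+02] 0.1
```

>>> {"op": "arm_command", "data": {"series": [[[60, 0.4, -0.7875, 0, -0.008], [60, 0.4, -0.7875, 0, -0.008], [60, 0.4, -0.7875, 0, -0.008], [60, 0.4, -0.7875, 0, -0.008], [60, 0.4, -0.7875, 0, -0.008]]], "grip_force": 25}}

```text
time: 0.72
eef_pos: [333.4, 288.1, 203.0]
eef_rot: [-180.0, 0.0, 160.7]
contact_force: [0.4, -1.6, 0.7]
grip_width: 59.9
gripper_force: 0.0
```

>>> {"op": "arm_command", "data": {"series": [[[60, 0.444, -0.87, 0, 0], [60, 0.444, -0.87, 0, 0], [60, 0.444, -0.87, 0, 0], [60, 0.444, -0.87, 0, 0], [60, 0.444, -0.87, 0, 0]]]}}

```text
time: 1.35
eef_pos: [475.5, 9.6, 203.0]
eef_rot: [180.0, -0.0, 160.6]
contact_force: [0.2, 0.8, 0.0]
grip_width: 60.0
gripper_force: 0.0
```

>>> {"op": "arm_command", "data": {"series": [[[60, 0.089, -0.178, -0.08, 0], [60, 0.089, -0.178, -0.15, 0], [60, 0.089, -0.178, -0.15, 0], [60, 0.089, -0.178, -0.15, 0]]]}}

```text
time: 1.85
eef_pos: [510.2, -58.9, 143.5]
eef_rot: [180.0, -0.1, 160.7]
contact_force: [-0.2, 1.0, -0.2]
grip_width: 60.0
gripper_force: 0.0
```

Run:
```python
from h import *
c=snap('scene')
cv2.imwrite('pics/s1.png',cv2.resize(c['pixels'][120:330,150:430],None,fx=2.7,fy=2.7,interpolation=cv2.INTER_CUBIC)[...,::-1])
S=cloud(c).reshape(-1,3)
```

```text
(no output)
```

View pics/s1.png

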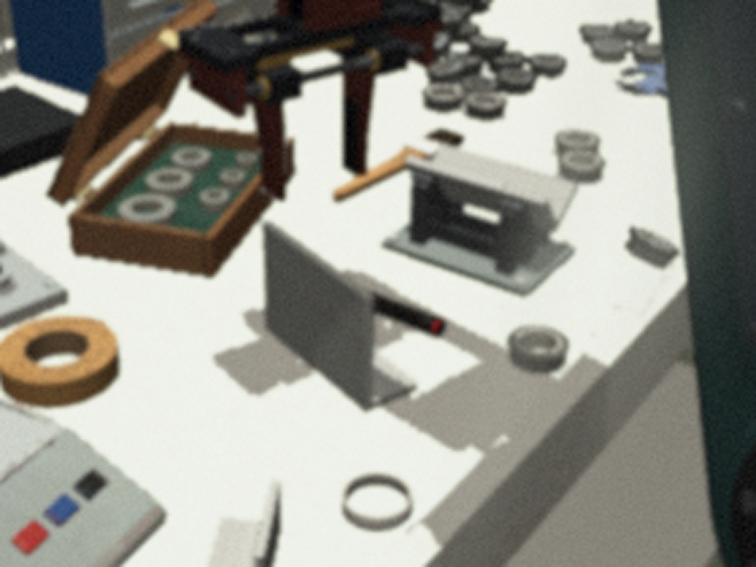

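The fingertips at crop (278,190) and (355,170) straddle the leg's top edge, whose middle is at (318,258). I'll descend and grip.

>>> {"op": "arm_command", "data": {"series": [[[60, 0, 0, -0.08, 0], [60, 0, 0, -0.144, 0], [60, 0, 0, -0.144, 0], [30, 0, 0, -0.144, 0], [15, 0, 0, -0.144, 0]]]}}

```text
time: 2.52
eef_pos: [511.8, -59.5, 87.0]
eef_rot: [180.0, 0.2, 160.7]
contact_force: [0.4, 0.3, 0.1]
grip_width: 43.5
gripper_force: 0.0
```

>>> {"op": "arm_command", "data": {"series": [[[0, 0, 0, 0, 0], [0, 0, 0, 0, 0], [0, 0, 0, 0, 0], [0, 0, 0, 0, 0]]]}}

```text
time: 3.02
eef_pos: [510.6, -59.6, 85.5]
eef_rot: [-180.0, -0.0, 160.7]
contact_force: [0.6, -0.6, -0.1]
grip_width: 3.4
gripper_force: 0.0
```

Run:
```python
from h import *
c=snap('scene');s=read_state();print(s['grip_width'],s['gripper_force'],s['eef_pos'])
cv2.imwrite('pics/s2.png',cv2.resize(c['pixels'][120:330,150:430],None,fx=2.7,fy=2.7,interpolation=cv2.INTER_CUBIC)[...,::-1])
t=snap('top')
for n,c in(('scene',c),('top',t)):
    W=cloud(c).reshape(-1,3)
    o=(W[:,2]>90)&(W[:,2]<103)&(abs(W[:,1]+60)<60)&(abs(W[:,0]-510)<90);P=W[o]
    for lo in range(430,590,15):
        q=P[(P[:,0]>=lo)&(P[:,0]<lo+15)]
        if len(q)>3: print(n,lo+7,len(q),np.median(q,0).round(1))
```

```text
1.1835506534998372 0.0 [510.60583412 -59.62616872  85.48067578]
scene 452 42 [451.7 -37.8  97.9]
scene 467 38 [467.6 -42.4  97.7]
scene 482 36 [482.6 -47.5  98.5]
scene 497 34 [497.5 -52.9  98.3]
scene 512 23 [510.4 -56.8  95.2]
scene 527 15 [527.7 -62.   93.9]
scene 542 27 [544.  -68.1  97.5]
scene 557 29 [557.4 -74.5  98.5]
scene 572 28 [571.4 -79.2  98.7]
```

View pics/s2.png

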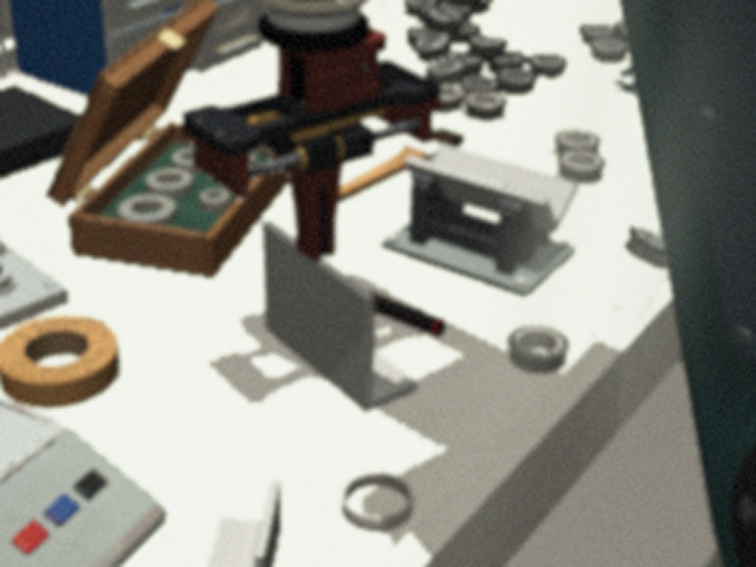

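Run:
```python
from h import *
c=load('scene');W=cloud(c)
# finger pixels: crop (300..335,170..250)
for r in range(170,262,8):
    v=120+int(r/2.7); row=[]
    for cc in (300,308,316,324,332):
        row.append(W[v,150+int(cc/2.7)].round(0).tolist())
    print(r,row)
t=load('top');W=cloud(t).reshape(-1,3);o=(abs(W[:,0]-510)<60)&(abs(W[:,1]+60)<100)&(W[:,2]>120)
print(np.median(W[o],0), o.sum())
```

```text
170 [[498.0, -26.0, 190.0], [490.0, -24.0, 193.0], [489.0, -32.0, 190.0], [486.0, -34.0, 190.0], [500.0, -63.0, 175.0]]
178 [[511.0, -43.0, 173.0], [506.0, -45.0, 174.0], [505.0, -53.0, 171.0], [506.0, -62.0, 167.0], [500.0, -63.0, 168.0]]
186 [[509.0, -40.0, 169.0], [506.0, -46.0, 167.0], [502.0, -50.0, 166.0], [505.0, -60.0, 162.0], [499.0, -61.0, 163.0]]
194 [[511.0, -43.0, 161.0], [504.0, -43.0, 163.0], [504.0, -52.0, 159.0], [503.0, -57.0, 157.0], [501.0, -64.0, 155.0]]
202 [[513.0, -46.0, 152.0], [505.0, -44.0, 155.0], [503.0, -51.0, 153.0], [503.0, -57.0, 151.0], [499.0, -62.0, 150.0]]
210 [[514.0, -46.0, 146.0], [505.0, -44.0, 149.0], [503.0, -50.0, 147.0], [503.0, -58.0, 144.0], [499.0, -62.0, 143.0]]
218 [[518.0, -51.0, 135.0], [506.0, -46.0, 141.0], [504.0, -52.0, 140.0], [505.0, -60.0, 136.0], [499.0, -61.0, 137.0]]
226 [[518.0, -52.0, 128.0], [506.0, -45.0, 135.0], [501.0, -48.0, 135.0], [504.0, -59.0, 130.0], [499.0, -62.0, 130.0]]
234 [[518.0, -52.0, 122.0], [507.0, -46.0, 128.0], [503.0, -51.0, 127.0], [504.0, -59.0, 123.0], [500.0, -63.0, 123.0]]
242 [[520.0, -54.0, 113.0], [506.0, -45.0, 122.0], [503.0, -50.0, 121.0], [506.0, -61.0, 115.0], [500.0, -63.0, 116.0]]
250 [[517.0, -49.0, 110.0], [506.0, -45.0, 115.0], [502.0, -49.0, 115.0], [504.0, -58.0, 110.0], [498.0, -60.0, 111.0]]
258 [[528.0, -64.0, 93.0], [507.0, -46.0, 107.0], [504.0, -52.0, 106.0], [508.0, -64.0, 99.0], [605.0, -208.0, -0.0]]
[499.99349932 -55.9572441  525.16289304] 6807
```

The depth map puts the closed fingertips at about z=105, above the leg's top edge. That is about 35 mm higher than the TCP reading implies, so the fingers closed over the leg instead of around it. I'll open them and re-measure the tip height.

>>> {"op": "arm_command", "data": {"series": [[[60, 0, 0, 0.075, 0], [60, 0, 0, 0.075, 0], [60, 0, 0, 0.075, 0], [60, 0, 0, 0.075, 0], [60, 0, 0, 0.075, 0]]]}}

```text
time: 3.75
eef_pos: [510.1, -59.4, 114.8]
eef_rot: [-180.0, -0.1, 160.7]
contact_force: [-0.4, 0.4, -0.6]
grip_width: 46.7
gripper_force: 0.0
```

Run:
```python
from h import *
s=read_state();print({k:np.round(v,2).tolist() for k,v in s.items()})
import workcell; print([x for x in dir(workcell) if x[0]!='_'])
c=snap('scene');W=cloud(c).reshape(-1,3);px=c['pixels'].reshape(-1,3).astype(int)
p=np.array(s['eef_pos']);a=np.radians(70.7);u=np.array([np.cos(a),np.sin(a)])
D=W-p;l=D[:,:2]@u;w=D[:,:2]@np.array([-u[1],u[0]])
for sg in(1,-1):
    o=(sg*l>24)&(sg*l<50)&(abs(w)<16)&(W[:,2]>102)&(W[:,2]<200)
    print(sg,o.sum(),np.nanpercentile(W[o,2],[0,1,5]),'l',np.percentile(l[o],[5,50,95]),'w',np.percentile(w[o],[5,95]))
```

```text
{'time': 3.75, 'joint_positions': [-14.35, 19.45, 102.95, -0.0, 57.68, -85.02], 'qvel': [0.01, -0.14, -0.2, 0.01, -0.02, -0.01], 'joint_torque': [0.0, -44.91, -21.68, -0.01, 0.08, -0.0], 'eef_pos': [510.08, -59.42, 114.84], 'eef_rot': [-179.99, -0.08, 160.67], 'contact_force': [-0.42, 0.42, -0.6], 'torque': [-0.02, -0.0, -0.01], 'gripper_force': 0.0, 'grip_width': 46.74}
['PlanningError', 'camera', 'finish_job', 'read_state', 'tips_ahead']
1 310 [134.33004839 136.60418288 138.80393211] l [26.13795    32.85736275 37.45787031] w [-11.12299111  10.76249101]
-1 173 [133.78986532 136.42023076 140.4639157 ] l [-34.11154146 -26.79626432 -24.10856557] w [-7.89932767 10.72113555]
```

```bash
python3 -c "
from workcell import *
print(tips_ahead() if callable(tips_ahead) else tips_ahead)"
```

```text
17.0
```

>>> {"op": "arm_command", "data": {"series": [[[60, 0, 0, 0, 0], [60, 0, 0, -0.06, 0], [60, 0, 0, -0.11, 0], [60, 0, 0, -0.16, 0], [60, 0, 0, -0.16, 0]]]}}

```text
time: 4.42
eef_pos: [509.3, -59.3, 50.3]
eef_rot: [-180.0, -0.2, 160.7]
contact_force: [0.3, 0.3, 0.1]
grip_width: 60.0
gripper_force: 0.0
```

>>> {"op": "arm_command", "data": {"series": [[[20, 0, 0, 0, 0], [0, 0, 0, 0, 0], [0, 0, 0, 0, 0], [0, 0, 0, 0, 0], [0, 0, 0, 0, 0]]]}}

```text
time: 5.05
eef_pos: [510.7, -59.6, 51.7]
eef_rot: [-180.0, 0.0, 160.7]
contact_force: [0.2, -0.0, 0.5]
grip_width: 13.6
gripper_force: 0.0
```

>>> {"op": "arm_command", "data": {"series": [[[0, 0, 0, 0, 0], [0, 0, 0, 0, 0], [0, 0, 0, 0, 0]]], "grip_force": 30}}

```text
time: 5.42
eef_pos: [510.7, -59.6, 51.6]
eef_rot: [-180.0, 0.0, 160.7]
contact_force: [0.4, -0.7, 2.2]
grip_width: 8.0
gripper_force: 30.0
```

>>> {"op": "arm_command", "data": {"series": [[[0, 0, 0, 0.06, 0], [0, 0, 0, 0.15, 0], [0, 0, 0, 0.24, 0], [0, 0, 0, 0.3, 0], [0, 0, 0, 0.3, 0]]]}}

```text
time: 6.05
eef_pos: [511.6, -59.7, 172.5]
eef_rot: [180.0, 0.2, 160.7]
contact_force: [0.1, 0.5, -4.5]
grip_width: 8.1
gripper_force: 30.0
```

>>> {"op": "arm_command", "data": {"series": [[[0, -0.01, -0.1, 0, 0.05], [0, -0.02, -0.22, 0, 0.12], [0, -0.03, -0.34, 0, 0.18], [0, -0.037, -0.46, 0, 0.2144], [0, -0.037, -0.54, 0, 0.2144]]]}}

```text
time: 6.68
eef_pos: [494.3, -276.9, 169.2]
eef_rot: [179.9, -0.2, 179.9]
contact_force: [0.8, 0.6, -4.1]
grip_width: 8.0
gripper_force: 30.0
```

>>> {"op": "arm_command", "data": {"series": [[[0, 0, -0.03, 0, 0], [0, 0, -0.03, 0, 0], [0, 0, -0.03, 0, 0], [0, 0, -0.03, 0, 0]]]}}

```text
time: 7.18
eef_pos: [495.8, -286.2, 171.4]
eef_rot: [180.0, -0.0, -180.0]
contact_force: [0.8, -0.0, -4.1]
grip_width: 7.7
gripper_force: 30.0
```

Run:
```python
from h import *
s=read_state();print(s['eef_pos'],s['eef_rot'],s['grip_width'])
c=snap('scene')
cv2.imwrite('pics/s3.png',cv2.resize(c['pixels'][80:260,240:440],None,fx=3.2,fy=3.2,interpolation=cv2.INTER_CUBIC)[...,::-1])
W=cloud(c);np.save('pics/W3.npy',W);t=snap('top');
W=W.reshape(-1,3);p=np.array(s['eef_pos']);z=p[2]
o=(abs(W[:,0]-p[0])<80)&(abs(W[:,1]-p[1])<14)&(W[:,2]>z-48)&(W[:,2]<z+10);P=W[o]
print(len(P),np.percentile(P[:,0],[0.5,99.5]),'z',np.percentile(P[:,2],[1,99]))
m=np.linalg.lstsq(np.c_[P[:,0]-p[0],P[:,2]-z,np.ones(len(P))],P[:,1],rcond=None)[0];print('outer face: slope yaw,tilt,y@tcp',m)
T=cloud(t).reshape(-1,3)
for n,V in(('sc',W),('top',T)):
    q=V[(abs(V[:,0]-496)<78)&(V[:,1]<-260)&(V[:,1]>-285)&(V[:,2]>80)&(V[:,2]<95)]
    if len(q)>20: print(n,'steep edge',len(q),np.percentile(q[:,0],[1,99]),np.median(q,0), np.polyfit(q[:,0],q[:,1],1))
```

```text
[ 495.79074817 -286.1682071   171.41338388] [ 1.79969785e+02 -2.18376151e-02 -1.79958047e+02] 7.726096292765516
1320 [428.65472736 568.69857124] z [123.85691384 180.70945305]
outer face: slope yaw,tilt,y@tcp [ 7.33003592e-03  4.17455983e-03 -2.81758336e+02]
sc steep edge 196 [430.72649954 568.82670237] [ 496.90017503 -270.41284485   84.57847588] [-1.66936795e-03 -2.69992754e+02]
top steep edge 102 [488.25214836 564.63780861] [ 538.64595622 -273.21746981   84.33492792] [-2.10673033e-02 -2.62354455e+02]
```

View pics/s3.png

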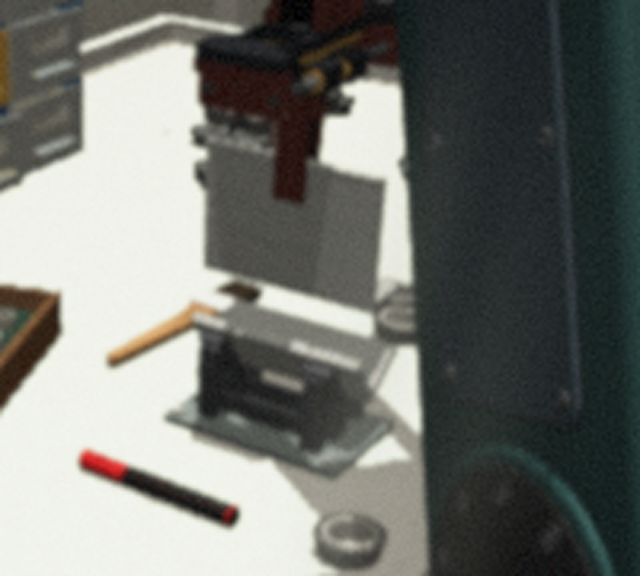

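The leg hangs upright, parallel to the cradle and about flush, with its bottom edge at crop (205,265)-(378,305) above the lower angle. I'll lower it.

>>> {"op": "arm_command", "data": {"series": [[[0, 0, -0.0075, -0.04, 0], [0, 0, -0.0075, -0.07, 0], [0, 0, -0.0075, -0.09, 0], [0, 0, -0.0075, -0.09, 0]]]}}

```text
time: 7.78
eef_pos: [495.1, -290.1, 134.3]
eef_rot: [179.9, -0.1, 180.0]
contact_force: [0.3, 0.3, -3.6]
grip_width: 8.1
gripper_force: 30.0
```

>>> {"op": "arm_command", "data": {"series": [[[0, 0, 0, -0.004, 0], [0, 0, 0, -0.008, 0], [0, 0, 0, -0.012, 0], [0, 0, 0, -0.012, 0]]]}}

```text
time: 8.28
eef_pos: [495.8, -290.6, 130.7]
eef_rot: [-180.0, -0.0, 180.0]
contact_force: [-0.3, -0.2, -4.3]
grip_width: 8.3
gripper_force: 30.0
```

>>> {"op": "arm_command", "data": {"series": [[[0, 0, 0, -0.003, 0], [0, 0, 0, -0.006, 0], [0, 0, 0, -0.006, 0]]]}}

```text
time: 8.65
eef_pos: [496.0, -290.6, 128.7]
eef_rot: [-180.0, 0.0, 180.0]
contact_force: [-1.5, 1.7, 0.2]
grip_width: 7.7
gripper_force: 30.0
```

```bash
cat > plan.py <<'E'
import numpy as np
r=np.radians
def f(t,d=28,slack=2):
    s=42*np.tan(r(35-t));h=np.array([-s*np.sin(r(35)),s*np.cos(r(35))])
    T=h+100*np.array([-np.sin(r(t)),np.cos(r(t))]);L=T[0];R=T[0]+8*np.cos(r(t))+(d+8*np.sin(r(t)))*np.tan(r(t))
    return (L+R)/2,T[1],R-L+slack
for t in (0,2,4,6,8,10,12,14,16,18,20,22,24,26,28,30,32,34,35,36):
    X,z,w=f(t); print(t,'TCP y %.1f z %.1f w %.1f'%(-298-X, 53.1+z-48.4,w))
E
python3 plan.py
```

```text
0 TCP y -285.1 z 128.8 w 10.0
2 TCP y -283.4 z 127.0 w 11.0
4 TCP y -281.5 z 125.1 w 12.0
6 TCP y -279.7 z 123.2 w 13.0
8 TCP y -277.8 z 121.3 w 14.0
10 TCP y -275.9 z 119.2 w 15.1
12 TCP y -274.0 z 117.1 w 16.1
14 TCP y -272.2 z 114.9 w 17.2
16 TCP y -270.3 z 112.7 w 18.4
18 TCP y -268.5 z 110.3 w 19.5
20 TCP y -266.7 z 107.9 w 20.7
22 TCP y -264.9 z 105.4 w 21.9
24 TCP y -263.3 z 102.7 w 23.2
26 TCP y -261.6 z 100.0 w 24.6
28 TCP y -260.1 z 97.2 w 25.9
30 TCP y -258.6 z 94.3 w 27.4
32 TCP y -257.2 z 91.3 w 28.9
34 TCP y -255.9 z 88.2 w 30.5
35 TCP y -255.3 z 86.6 w 31.4
36 TCP y -254.8 z 85.0 w 32.2
```

>>> {"op": "arm_command", "data": {"series": [[[0, 0, 0, 0.005, 0], [0, 0, 0.011, 0.005, 0], [0, 0, 0.011, 0.005, 0], [0, 0, 0.011, 0, 0], [0, 0, 0.011, 0, 0]]]}}

```text
time: 9.28
eef_pos: [496.0, -286.2, 128.4]
eef_rot: [-180.0, 0.0, 180.0]
contact_force: [0.4, 1.0, -2.0]
grip_width: 7.8
gripper_force: 30.0
```

>>> {"op": "arm_command", "data": {"series": [[[9, 0, 0, 0, 0], [10, 0, 0.002, -0.001, 0], [10.5, 0, 0.004, -0.002, 0], [11, 0, 0.006, -0.004, 0], [11, 0, 0.006, -0.004, 0]]], "grip_force": 10}}

```text
time: 9.9
eef_pos: [495.8, -283.5, 126.6]
eef_rot: [180.0, -0.0, 180.0]
contact_force: [0.7, -0.1, -0.1]
grip_width: 10.9
gripper_force: 0.5
```

>>> {"op": "arm_command", "data": {"series": [[[12, 0, 0.005, -0.004, 0], [13, 0, 0.009, -0.008, 0], [14, 0, 0.014, -0.013, 0], [14, 0, 0.014, -0.013, 0]]]}}

```text
time: 10.4
eef_pos: [495.6, -277.8, 121.2]
eef_rot: [180.0, -0.0, 180.0]
contact_force: [1.2, 2.3, -0.8]
grip_width: 13.8
gripper_force: 0.6
```

```bash
cat > look.py <<'E'
import sys
from h import *
s=read_state();p=np.array(s['eef_pos']);print(p.round(1),s['grip_width'],s['gripper_force'],np.round(s['contact_force'],1))
c=snap('scene');W=cloud(c).reshape(-1,3);zlo=float(sys.argv[2])
P=W[(((W[:,0]>434)&(W[:,0]<475))|((W[:,0]>512)&(W[:,0]<562)))&(abs(W[:,1]+275)<45)&(W[:,2]>zlo)&(W[:,2]<160)]
for z in range(int(zlo),160,6):
    q=P[(P[:,2]>=z)&(P[:,2]<z+6)]
    if len(q)>8: print(z+3,len(q),np.median(q[:,1]).round(1))
cv2.imwrite(f'pics/{sys.argv[1]}.png',cv2.resize(c['pixels'][80:260,240:440],None,fx=3.2,fy=3.2,interpolation=cv2.INTER_CUBIC)[...,::-1])
E
python3 look.py s4 90
```

```text
[ 495.6 -277.8  121.2] 13.790556367039224 0.5791427625808865 [ 1.2  2.3 -0.8]
93 74 -283.1
99 71 -282.0
105 74 -281.4
111 71 -280.3
117 75 -278.7
123 71 -278.0
129 80 -276.9
135 70 -275.6
141 72 -274.2
147 77 -273.0
153 76 -272.3
159 52 -271.6
```

View pics/s4.png

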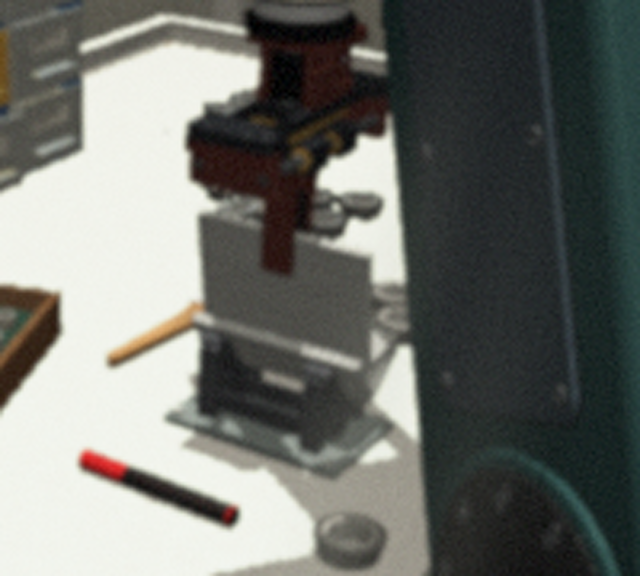

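The leg now leans about 10°, its top edge at crop (200,215)-(370,258), held between the fingers as planned. I'll carry on.

>>> {"op": "arm_command", "data": {"series": [[[15, 0, 0.005, -0.005, 0], [16, 0, 0.0095, -0.0105, 0], [17.2, 0, 0.014, -0.016, 0], [18.4, 0, 0.019, -0.0215, 0], [19.5, 0, 0.0235, -0.0275, 0]]]}}

```text
time: 11.08
eef_pos: [495.8, -268.6, 110.3]
eef_rot: [-180.0, -0.0, 180.0]
contact_force: [0.0, 1.5, 0.1]
grip_width: 19.6
gripper_force: 0.8
```

>>> {"op": "arm_command", "data": {"series": [[[20.7, 0, 0.0045, -0.006, 0], [21.9, 0, 0.009, -0.012, 0], [23.2, 0, 0.013, -0.019, 0], [23.2, 0, 0.013, -0.019, 0]]]}}

```text
time: 11.58
eef_pos: [495.8, -263.2, 102.6]
eef_rot: [180.0, -0.0, 180.0]
contact_force: [1.3, 0.7, -1.4]
grip_width: 22.8
gripper_force: 0.8
```

```bash
python3 look.py s5 90
```

```text
[ 495.8 -263.2  102.6] 22.763374517689787 0.8267266396433115 [ 1.3  0.7 -1.4]
93 60 -278.7
99 59 -275.3
105 57 -273.0
111 54 -269.9
117 51 -266.8
123 52 -263.6
129 60 -260.7
135 59 -257.8
141 59 -255.0
147 107 -252.9
153 15 -254.6
```

>>> {"op": "arm_command", "data": {"series": [[[24.6, 0, 0.004, -0.007, 0], [26, 0, 0.008, -0.014, 0], [27.4, 0, 0.012, -0.021, 0], [28.9, 0, 0.015, -0.0285, 0], [29.8, 0, 0.017, -0.0325, 0]]]}}

```text
time: 12.25
eef_pos: [495.8, -256.6, 89.6]
eef_rot: [180.0, -0.0, 180.0]
contact_force: [-0.4, 1.5, -0.3]
grip_width: 30.0
gripper_force: 0.8
```

>>> {"op": "arm_command", "data": {"series": [[[30.5, 0, 0.0015, -0.004, 0], [31.4, 0, 0.003, -0.008, 0], [32.5, 0, 0.0045, -0.01, 0], [33.5, 0, 0.006, -0.01, 0], [33.5, 0, 0.006, -0.01, 0]]]}}

```text
time: 12.88
eef_pos: [496.0, -254.8, 86.1]
eef_rot: [-180.0, 0.0, 180.0]
contact_force: [0.9, -1.7, -0.1]
grip_width: 33.7
gripper_force: 0.6
```

```bash
python3 look.py s6 84
```

```text
[ 496.  -254.8   86.1] 33.74514400558446 0.6281912187114358 [ 0.9 -1.7 -0.1]
87 75 -272.4
93 39 -271.1
99 39 -266.4
105 40 -262.6
111 41 -258.7
117 51 -254.1
123 45 -249.5
129 49 -245.7
135 89 -242.9
141 24 -243.7
```

View pics/s6.png

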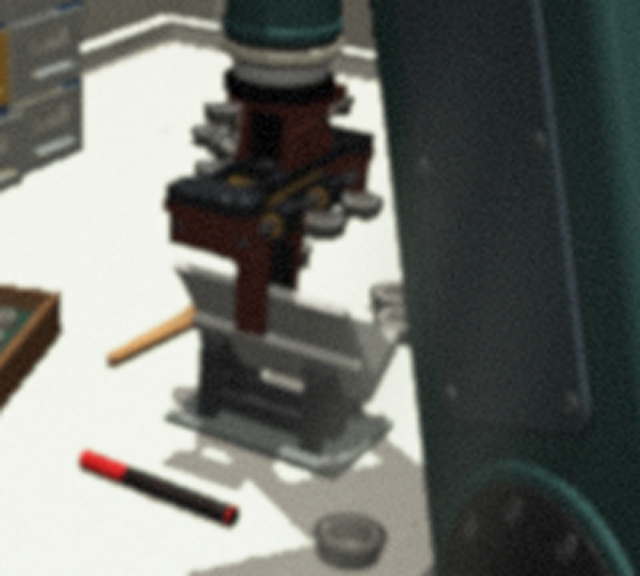

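The leg now leans 35° and sits against the steeper leg, with its top edge at crop (180,268)-(350,320). I'll release it gently.

>>> {"op": "arm_command", "data": {"series": [[[34.5, 0, 0.001, 0, 0], [35.5, 0, 0.002, 0, 0], [37, 0, 0.003, 0, 0], [40, 0, 0.003, 0, 0], [46, 0, 0.003, 0, 0]]]}}

```text
time: 13.55
eef_pos: [495.5, -252.8, 85.7]
eef_rot: [180.0, -0.0, 180.0]
contact_force: [-0.4, -0.1, 0.3]
grip_width: 45.0
gripper_force: 0.0
```

```bash
python3 look.py s7 84
```

```text
[ 495.5 -252.8   85.7] 44.97757821908129 0.0 [-0.4 -0.1  0.3]
87 73 -272.3
93 32 -270.2
99 37 -266.8
105 43 -261.6
111 43 -258.0
117 45 -254.1
123 42 -249.5
129 42 -245.7
135 92 -243.4
141 16 -245.2
```

>>> {"op": "arm_command", "data": {"series": [[[48, 0, 0, 0.03, 0], [48, 0, 0, 0.1, 0], [48, 0, 0, 0.22, 0], [48, 0, 0, 0.35, 0], [48, 0, 0, 0.45, 0]]]}}

```text
time: 14.22
eef_pos: [496.2, -253.3, 269.2]
eef_rot: [-179.9, 0.1, 180.0]
contact_force: [1.1, -0.0, -0.6]
grip_width: 47.8
gripper_force: 0.0
```

>>> {"op": "arm_command", "data": {"series": [[[48, 0, 0.15, 0, 0], [48, 0, 0.3, 0, 0], [48, 0, 0.45, 0, 0], [48, 0, 0.6, 0, 0], [48, 0, 0.6, 0, 0]]]}}

```text
time: 14.85
eef_pos: [495.2, -9.4, 266.8]
eef_rot: [179.9, 0.0, -179.7]
contact_force: [0.7, -0.3, -0.9]
grip_width: 47.8
gripper_force: 0.0
```

```bash
python3 look.py s8 84
python3 - <<'E'
from h import *
from scipy.optimize import least_squares
c=snap('top');W=cloud(c).reshape(-1,3);W=W[~np.isnan(W[:,0])]
P=W[(abs(W[:,0]-496)<85)&(W[:,1]<-225)&(W[:,1]>-350)&(W[:,2]>55)&(W[:,2]<145)]
a=np.radians(35)
def res(p):
    l=-(P[:,1]-p[0]-p[1]*(P[:,0]-496));z=P[:,2]-p[2]
    d1=-np.sin(p[3])*l+np.cos(p[3])*z;d2=np.cos(p[3])*l+np.sin(p[3])*z
    return np.where(abs(d1)<abs(d2),d1,d2)
r=least_squares(res,[-300,0,64,a],loss='soft_l1');print('inner corner of loose y,yaw,z,tilt',r.x,'lean deg',np.degrees(r.x[3]),'expect -300 , 64.2',np.median(abs(r.fun)))
for n,m in(('low tip',(P[:,1]<-325)),('top',P[:,2]>120)):print(n,np.percentile(P[m][:,0],[1,99]),P[m].max(0))
cv2.imwrite('pics/t8.png',cv2.resize(c['pixels'][130:290,150:450],None,fx=2.6,fy=2.6)[...,::-1])
E
```

```text
[495.2  -9.4 266.8] 47.846753785596015 0.0 [ 0.7 -0.3 -0.9]
87 100 -272.9
93 51 -270.5
99 51 -266.1
105 55 -262.4
111 45 -258.4
117 56 -254.0
123 53 -250.0
129 59 -245.4
135 96 -243.7
141 24 -245.0
inner corner of loose y,yaw,z,tilt [-3.01329193e+02 -5.47491338e-03  6.34223831e+01  6.22606121e-01] lean deg 35.67270305329068 expect -300 , 64.2 0.8462028020156915
low tip [427.97924745 565.45583705] [ 565.87303342 -325.00594057   90.8496234 ]
top [428.30756769 565.66835202] [ 566.82214117 -241.53722591  142.3836775 ]
```

View pics/s8.png

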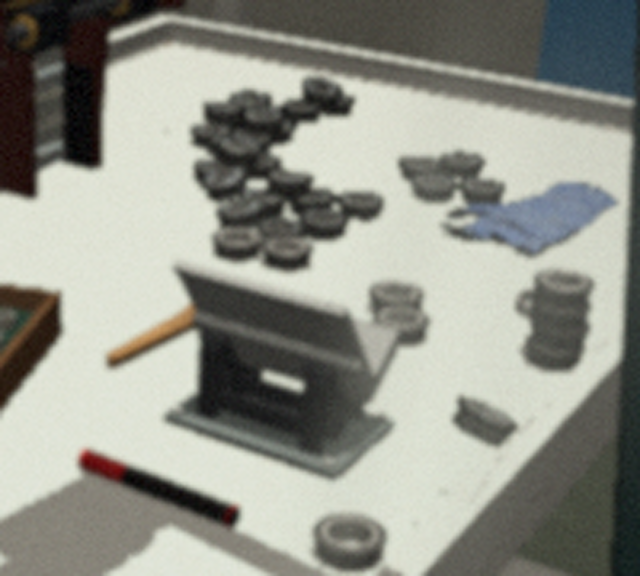

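The angle sits nested with its top edge at crop (178,268)-(360,345), the heel within about 1 mm, and the ends flush. The pen, brush and bearing are where they were, so I'll hand the job in.

```bash
python3 -c "
from workcell import *
print(finish_job())"
```

```text
the job is handed in; nothing more can be done
None
```

The loose angle is nested in the lower one, with the heel about 1 mm from fully down, the lean within about 1° of 35° and the ends flush within about 1 mm by camera; it was released gently and the job was handed in at about 15 s, but no verdict came back.

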